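# Balance the blood mixer: tip plates out of their docks, stack and lock

### The arm

A 7-joint arm with a two-finger parallel gripper is mounted at the origin on the work surface. World frame = base frame: x ahead of the robot, y to its left, z up, the work surface at z = 0. Lengths are in m, angles in rad, forces in N, time in s.
With the tool pointing down it reaches from about 0.375 to 0.925 m from the base axis. Payload 3.1 kg.
Tool frame: the origin (TCP) lies between the finger pads; the fingertips stand 19 mm ahead of it and the grasp point (between the pads) is the TCP; z points along the fingers, y is the line along which they close (so a half turn about z gives the same grasp; the last joint's range is limited). The gripper opens to 85 mm and grips with 20 to 120 N. Pads are 22 mm wide; open, the fingers measure 114 mm over their backs; the gripper's body (76 mm by 85 mm) begins 54 mm behind the grasp point. The pads swing forward as they close: fully open they stand 13 mm farther back than shut.
Start: joints at [-1.354, 0.383, 0.044, 1.598, -0.018, 1.161, -0.05], TCP at [0.201, 0.618, 0.25] pointing down, gripper open.
Joint ranges: [-2.61, 2.61], [-0.41, 2.15], [-1.48, 1.57], [0, 2.5], [-1.57, 4.71], [0.05, 1.97], [-2.85, 2.85]. Speed limits (rad/s): [2.79, 2.79, 3.14, 3.14, 3.14, 3.14, 3.14].

### API

Orientations are given as a unit quaternion [x, y, z, w].
In Python, from bench import move_ptp, movel, move_j, move_gripper, pause, inverse_kinematics, read_camera, camera_params, MotionError, sign_off, look_for, tip_of, read_time_s, read_qpos, read_joint_vel, read_effort, read_eef_pos, read_tcp_rot, read_ft_force, read_ft_torque, read_finger_gap, read_grasp_force gives the robot as it stands. Calls block until the motion is done:
- move_ptp(position, orientation): joint-space move of the TCP to a pose.
- movel(position, orientation=None, speed=0.15): straight line of the TCP; orientation=None keeps the orientation; speed is the mean speed in m/s.
- move_j(angles): joint-space move.
- move_gripper(opening, effort=None): finger opening in m; effort is the grip in N (None keeps the last); returns when the fingers have stopped.
- pause(seconds).
- inverse_kinematics(position, orientation): joint angles nearest the present ones, or None.
- read_camera(name): name is "scene" or "top" or "wrist"; returns the picture (400x640x3 uint8, red, green, blue); there is no depth.
- camera_params(name): a dict with "K" (3x3 intrinsics, pixels), "dist_coeffs" ([k1, k2, p1, p2, k3] as OpenCV has them; the pictures are not rectified), "camera_from_world" (4x4, takes a point from world to camera coordinates). Camera axes: x right, y down, z forward; pixel columns grow to the right and rows downward; lengths in m; the calibration is good to about 2 mm. A picture is of the moment at which its call begins: read the wrist's pose just before it. camera_params takes no time and is no camera call; for the wrist camera it gives the pose at the moment of the call.
A pose or a line that the arm cannot do raises MotionError and nothing moves.
- sign_off(): hands the job in; it is judged then, once.
Trained networks look in the newest picture that a camera, given by its name, has taken for a name from the list of things; names that differ only in an ending like _2 or _b are one class to them, and where a whole thing is asked for, a point or a joint stands for the part that bears it (a point fixed in the world has none). Each returns a list of dicts, best first, with "confidence" (0 to 1); they miss things now and then, are a little off and sometimes report something else, mostly with a low value. They report only what shows in the picture. A call takes as long as a camera call. They do not tell look-alikes from the thing itself.
- look_for(camera, name): "at" ([column, row] in pixels, amid what is visible of it).
- tip_of(camera, name): "at" ([column, row] in pixels: a listed point, or the origin of a listed thing).
Readings, each from a call of its own:
- read_time_s(): time.
- read_qpos(): joint angles.
- read_joint_vel(): joint speeds.
- read_effort(): joint torques, N m.
- read_eef_pos(): TCP position.
- read_tcp_rot(): TCP orientation.
- read_ft_force(): force on the tool from outside, world axes, zero at the start.
- read_ft_torque(): the same for the moment, N m.
- read_finger_gap(): finger opening in m.
- read_grasp_force(): force on a finger pad.
Only numpy, scipy, OpenCV 4.12 (cv2) and the standard library are available. Lean on these libraries where they do the work, as an engineer would, in place of code of your own. Each camera call takes 0.05 s, during which the arm holds its last target. There are 200 camera calls.

### The job

Fit the blood-tube mixer with its balance plates: each plate lies flush in its tip-up dock, so press down its end beside the thumb scoop to tip the other end up, lift it out and thread it over the mixer's spindle, fully home, with longer plates below shorter ones (there may be three or four plates). When all the plates there are lie on the spindle, fit the locking cap through the slot in the spindle's top, right down, and only then turn it a quarter turn to lock it; also push the emptied cradles flat again, and leave the tube rack, bottle and jar alone.

Things in the scene. Friction and masses are not known exactly. Their poses are not given: they have to be found in the camera images.
- plate_large_mid (a point): centre (mid-thickness, on the hole's axis) of the large balance plate: flat bare aluminium, 110 long (its x), 52 wide (y), 8 thick (z), a 34 mm round hole through its middle, about 104 g; both ends and both faces alike. May be absent (dock then empty). It starts in its dock, top flush with the rim, too snug to grip (1.5 mm play each side).
- plate_large: the large balance plate again, its origin at the centre of one face (4 mm from its centre along z)
- dock_large_top (a point): on the large plate's dock, above the stored plate's middle, level with the rim; x along the plate, y across, z up. Fixed grey tray 142 x 77 x 40 high, own to this plate; docks swap places between runs. Its pocket, 55 wide, reaches 14 mm past the plate at the -x end (thumb scoop, the end to press, on the robot's side), 2 mm past it at +x.
- cradle_large (a joint): angle of the 30 mm wide rocking cradle under the plate, hinged across the dock 5 mm to the -x side of its middle, 10 mm below the rim: 0 flat (start), 0.6 rad fully tipped, the plate's -x end down in the pocket (18 to 28 mm), its +x end up. Pressing the plate near its -x end (2 to 7 N) tips it; no spring: a stiff hinge keeps it as left, so push the raised end down to flatten it.
- plate_medium_mid (a point): centre (mid-thickness, on the hole's axis) of the medium balance plate: flat bare aluminium, 98 long (its x), 52 wide (y), 8 thick (z), a 34 mm round hole through its middle, about 90 g; both ends and both faces alike. May be absent (dock then empty). It starts in its dock, top flush with the rim, too snug to grip (1.5 mm play each side).
- plate_medium: the medium balance plate again, its origin at the centre of one face (4 mm from its centre along z)
- dock_medium_top (a point): on the medium plate's dock, above the stored plate's middle, level with the rim; x along the plate, y across, z up. Fixed grey tray 130 x 77 x 40 high, own to this plate; docks swap places between runs. Its pocket, 55 wide, reaches 14 mm past the plate at the -x end (thumb scoop, the end to press, on the robot's side), 2 mm past it at +x.
- cradle_medium (a joint): angle of the 30 mm wide rocking cradle under the plate, hinged across the dock 5 mm to the -x side of its middle, 10 mm below the rim: 0 flat (start), 0.6 rad fully tipped, the plate's -x end down in the pocket (18 to 28 mm), its +x end up. Pressing the plate near its -x end (2 to 7 N) tips it; no spring: a stiff hinge keeps it as left, so push the raised end down to flatten it.
- plate_small_mid (a point): centre (mid-thickness, on the hole's axis) of the small balance plate: flat bare aluminium, 86 long (its x), 52 wide (y), 8 thick (z), a 34 mm round hole through its middle, about 77 g; both ends and both faces alike. May be absent (dock then empty). It starts in its dock, top flush with the rim, too snug to grip (1.5 mm play each side).
- plate_small: the small balance plate again, its origin at the centre of one face (4 mm from its centre along z)
- dock_small_top (a point): on the small plate's dock, above the stored plate's middle, level with the rim; x along the plate, y across, z up. Fixed grey tray 118 x 77 x 40 high, own to this plate; docks swap places between runs. Its pocket, 55 wide, reaches 14 mm past the plate at the -x end (thumb scoop, the end to press, on the robot's side), 2 mm past it at +x.
- cradle_small (a joint): angle of the 30 mm wide rocking cradle under the plate, hinged across the dock 5 mm to the -x side of its middle, 10 mm below the rim: 0 flat (start), 0.6 rad fully tipped, the plate's -x end down in the pocket (18 to 28 mm), its +x end up. Pressing the plate near its -x end (2 to 7 N) tips it; no spring: a stiff hinge keeps it as left, so push the raised end down to flatten it.
- plate_tiny_mid (a point): centre (mid-thickness, on the hole's axis) of the tiny balance plate: flat bare aluminium, 74 long (its x), 52 wide (y), 8 thick (z), a 34 mm round hole through its middle, about 64 g; both ends and both faces alike. May be absent (dock then empty). It starts in its dock, top flush with the rim, too snug to grip (1.5 mm play each side).
- plate_tiny: the tiny balance plate again, its origin at the centre of one face (4 mm from its centre along z)
- dock_tiny_top (a point): on the tiny plate's dock, above the stored plate's middle, level with the rim; x along the plate, y across, z up. Fixed grey tray 106 x 77 x 40 high, own to this plate; docks swap places between runs. Its pocket, 55 wide, reaches 14 mm past the plate at the -x end (thumb scoop, the end to press, on the robot's side), 2 mm past it at +x.
- cradle_tiny (a joint): angle of the 30 mm wide rocking cradle under the plate, hinged across the dock 5 mm to the -x side of its middle, 10 mm below the rim: 0 flat (start), 0.6 rad fully tipped, the plate's -x end down in the pocket (18 to 28 mm), its +x end up. Pressing the plate near its -x end (2 to 7 N) tips it; no spring: a stiff hinge keeps it as left, so push the raised end down to flatten it.
- hub_seat (a point): centre of the top of the mixer's hub, where the lowest plate comes to lie (75 mm above the bench). The hub is a 44 mm disc standing 30 mm above the mixer's white, 45 mm high, 150 by 150 mm housing, which is fixed to the bench. z is up.
- spindle_top (a point): centre of the top of the mixer's spindle: a hollow upright steel post 28 mm in diameter that rises 46 mm above the hub seat. Its 5 mm thick top has a slot 21 by 9.5 mm through it, long along this point's x (either way round); below the top it is hollow, 22 mm bore. x and y are the mixer housing's axes, z up.
- cap_grip (a point): centre of the black locking cap's handle bar: 40 long (its x), 12 thick (y), 26 high (z, up), on a 42 mm disc whose top is 13 mm below this point. The cap is 42 mm high, about 70 g, and stands on its skirt, this point 29 mm above what it stands on. Seated, the disc rests on the spindle's top, this point 17 mm above it, and the cap turns freely either way (no stops).
- cap: the locking cap again, origin at the centre of its skirt's rim. The skirt (12 mm deep, 34 mm inside, 42 mm outside) goes loosely over the spindle; within it a T-head, 18 by 6.5 mm, long along the bar (x), ends 0.5 mm above the rim. It enters the slot only with the bar parallel to the slot; when seated, a quarter turn locks it under the slotted top.
- tube_rack_mid (a point): bystander: white rack 50 by 160 mm of five amber tubes, 92 mm high; this point 40 mm above its underside, at its middle
- wash_bottle_mid (a point): bystander: white bottle, 64 mm in diameter, 130 mm high; its middle
- reagent_jar_mid (a point): bystander: small jar, 56 mm in diameter, 70 mm high; its middle
Mind the look-alikes: they are no part of the job. What is shaped like the plate_large but pink or yellow is not meant.

How it is judged:
By the outcome, as a careful person would: the job done as asked, in the order asked, and still so for the second after the job is handed in, with the robot touching nothing.
Of plate_large, plate_medium, plate_small, plate_tiny only 3 to 4 are there at a start; the rules pass over those that are not, and their reading is None.
At some moment in a run one of cap may be knocked a few centimetres aside while the robot is not near it.
Once in a run the grip may slacken for a moment while it holds something.
It also fails if it takes over 210 s, if anything falls off the work surface, if the arm or the gripper's body presses on something with over 40 N, if the wrist force passes 120 N, or if a joint passes its speed limit or range.

## Working session

There is one attempt and no reset: what is moved stays moved. The work goes in short steps, each a Python script; the robot and the scene stay as the last script left them, time stands still between calls to the robot, and variables do not carry over. Pictures are saved under pics/ and viewed, at most 14 in all, crops included, and the job is handed in when it is done.

```bash
mkdir -p pics; ls; python3 - <<'E'
from bench import *
import cv2, numpy as np
for c in ["top","scene"]:
    im=read_camera(c); cv2.imwrite(f"pics/{c}0.png",im[...,::-1])
    p=camera_params(c); T=np.linalg.inv(p["camera_from_world"]); print(c,p["K"],p["dist_coeffs"],T.round(3))
    for n in ["plate_large_mid","plate_medium_mid","plate_small_mid","plate_tiny_mid","dock_large_top","dock_medium_top","dock_small_top","dock_tiny_top","hub_seat","spindle_top","cap_grip","tube_rack_mid","wash_bottle_mid","reagent_jar_mid"]:
        print(n,[(np.round(d["at"],1).tolist(),round(d["confidence"],2)) for d in tip_of(c,n)])
print(read_time_s())
E
```

```text
pics
top [[386.15171422   0.         323.58782904]
 [  0.         386.15171422 193.6108496 ]
 [  0.           0.           1.        ]] [0.01019281 0.         0.         0.         0.        ] [[ 0.027 -0.996  0.08   0.471]
 [-0.999 -0.025  0.032 -0.075]
 [-0.03  -0.081 -0.996  1.231]
 [ 0.     0.     0.     1.   ]]
plate_large_mid [([208.2, 156.8], 0.9), ([265.9, 213.0], 0.87), ([236.8, 266.4], 0.75)]
plate_medium_mid [([294.2, 220.5], 0.96)]
plate_small_mid [([197.2, 203.5], 0.57)]
plate_tiny_mid [([233.3, 197.2], 0.83)]
dock_large_top [([260.8, 215.3], 0.67)]
dock_medium_top [([296.0, 216.4], 0.9), ([286.2, 135.8], 0.48)]
dock_small_top [([199.5, 202.4], 0.65), ([232.5, 203.9], 0.55)]
dock_tiny_top [([226.2, 204.4], 0.88)]
hub_seat [([412.8, 198.5], 0.98), ([263.1, 213.5], 0.26)]
spindle_top [([417.6, 196.3], 0.57), ([266.3, 219.3], 0.41)]
cap_grip [([329.9, 192.7], 0.59), ([232.2, 202.5], 0.17)]
tube_rack_mid [([284.5, 133.5], 0.82)]
wash_bottle_mid [([343.8, 134.7], 0.72)]
reagent_jar_mid [([468.2, 266.8], 0.76)]
scene [[415.39257898   0.         315.91824682]
 [  0.         415
[... 286 characters left out ...]
[398.8, 132.3], 0.73), ([340.5, 121.7], 0.67), ([351.4, 155.5], 0.63), ([322.7, 171.7], 0.29)]
plate_medium_mid [([325.2, 171.6], 0.65)]
plate_small_mid [([402.7, 131.7], 0.84)]
plate_tiny_mid [([380.9, 147.0], 0.66)]
dock_large_top [([351.9, 156.0], 0.75), ([350.3, 156.4], 0.3)]
dock_medium_top [([326.9, 174.7], 0.64)]
dock_small_top [([399.0, 125.5], 0.95)]
dock_tiny_top [([382.7, 144.3], 0.77)]
hub_seat [([250.0, 249.0], 0.7), ([399.1, 128.5], 0.54)]
spindle_top [([244.2, 236.5], 0.79)]
cap_grip [([311.9, 206.7], 0.67)]
tube_rack_mid [([392.8, 214.6], 0.71), ([326.4, 170.4], 0.26)]
wash_bottle_mid [([352.5, 247.2], 0.78)]
reagent_jar_mid [([152.1, 234.8], 0.88), ([379.8, 149.2], 0.2)]
1.5
```

View pics/top0.png

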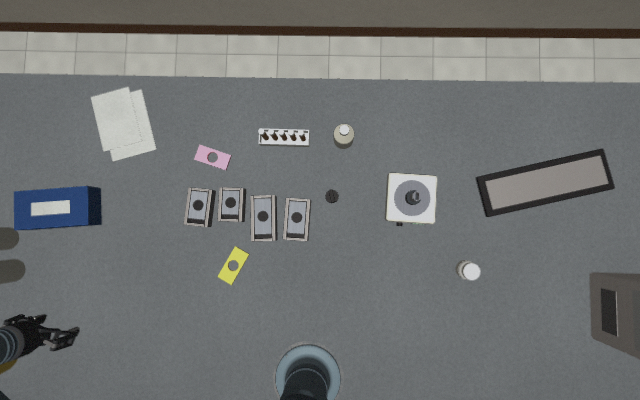

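View pics/scene0.png

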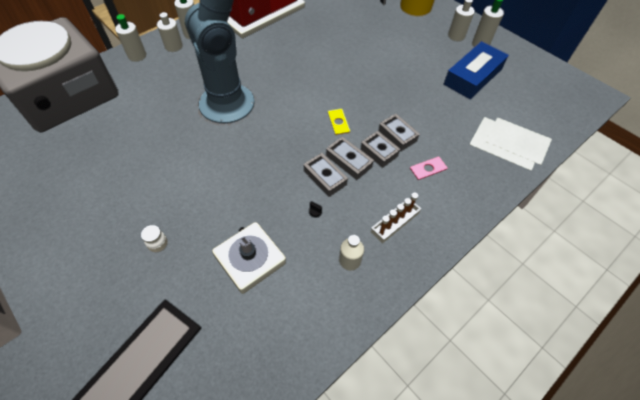

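```bash
cat > h.py <<'E'
from bench import *
import cv2, numpy as np
from scipy.spatial.transform import Rotation as R
def ray(c,px,z,p=None):
    p=p or camera_params(c); K=np.array(p["K"]); d=np.array(p["dist_coeffs"])
    u=cv2.undistortPoints(np.array([[px]],float),K,d)[0,0]
    T=np.linalg.inv(p["camera_from_world"]); v=T[:3,:3]@[u[0],u[1],1]; o=T[:3,3]
    return o+v*(z-o[2])/v[2]
def proj(c,P,p=None):
    p=p or camera_params(c); M=np.array(p["camera_from_world"]); P=np.atleast_2d(P)@M[:3,:3].T+M[:3,3]
    return cv2.projectPoints(P,np.zeros(3),np.zeros(3),np.array(p["K"]),np.array(p["dist_coeffs"]))[0][:,0]
def snap(c,name=None):
    p=camera_params(c); im=read_camera(c)
    if name: cv2.imwrite(f"pics/{name}.png",im[...,::-1])
    return im,p
def tip(c,n,z,p=None,k=3):
    return [(ray(c,d["at"],z,p).round(4)[:2].tolist(),round(d["confidence"],2),np.round(d["at"],0).tolist()) for d in tip_of(c,n)[:k]]
def down(yaw=0,tilt=0,base=None):
    """tool y along closing line; yaw about world z; tilt>0: tool z leans to +x(yawed). tool x = +x, y=-y"""
    return (R.from_euler('z',yaw)*R.from_euler('y',-tilt)*R.from_quat([1,0,0,0])).as_quat()
E
python3 - <<'E'
from h import *
for c in ["top","scene"]:
    read_camera(c)
    for n,z in [("dock_large_top",.04),("dock_medium_top",.04),("dock_small_top",.04),("dock_tiny_top",.04),("hub_seat",.075),("spindle_top",.121),("cap_grip",.029)]: print(c,n,tip(c,n,z,k=2))
print(R.from_quat(read_tcp_rot()).as_matrix().round(2))
M=R.from_quat(read_tcp_rot()).as_matrix();T=np.linalg.inv(camera_params("wrist")["camera_from_world"])
print((M.T@T[:3,:3]).round(3),M.T@(T[:3,3]-read_eef_pos()),camera_params("wrist")["K"])
for q in ([1,0,0,0],[0,1,0,0]):
    for P in ([.45,.25,.35],[.56,-.33,.3],[.5,.03,.2]): print(q,P,np.round(inverse_kinematics(P,q),2))
move_ptp([.42,.22,.40],down())
im,p=snap("wrist","w1"); print(read_time_s(),read_ft_force())
for n in ["dock_large_top","dock_medium_top","dock_small_top","dock_tiny_top","plate_large_mid","plate_medium_mid","plate_small_mid","plate_tiny_mid"]: print(n,tip("wrist",n,.04,p))
E
```

```text
top dock_large_top [([0.4985, 0.1568], 0.95, [261.0, 214.0])]
top dock_medium_top [([0.4919, 0.046], 0.79, [296.0, 217.0])]
top dock_small_top [([0.5236, 0.3508], 0.78, [199.0, 204.0])]
top dock_tiny_top [([0.5601, -0.0675], 0.7, [334.0, 196.0]), ([0.5396, 0.2514], 0.67, [231.0, 200.0])]
top hub_seat [([0.5465, -0.2964], 0.72, [410.0, 202.0])]
top spindle_top [([0.5584, -0.3111], 0.74, [418.0, 197.0]), ([0.7339, -0.0858], 0.59, [341.0, 135.0])]
top cap_grip [([0.5637, -0.0536], 0.7, [329.0, 195.0])]
scene dock_large_top [([0.5045, 0.1619], 0.61, [355.0, 156.0])]
scene dock_medium_top [([0.4944, 0.0536], 0.88, [328.0, 171.0]), ([0.5378, 0.2539], 0.5, [383.0, 147.0])]
scene dock_small_top [([0.4999, 0.3513], 0.9, [394.0, 126.0])]
scene dock_tiny_top [([0.5356, 0.2539], 0.75, [382.0, 147.0])]
scene hub_seat [([0.5522, -0.3027], 0.73, [246.0, 246.0])]
scene spindle_top [([0.561, -0.3044], 0.84, [245.0, 241.0])]
scene cap_grip [([0.5616, -0.0682], 0.43, [313.0, 208.0])]
[[-0.95  0.31 -0.  ]
 [ 0.31  0.95  0.  ]
 [ 0.    0.   -1.  ]]
[[-0.001 -0.964 -0.264]
 [ 1.    -0.001  0.002]
 [-0.002
[... 603 characters left out ...]
 0.64  2.03 -0.12  0.98  1.55]
4.2 [-0.021721    0.81359174 -0.3673778 ]
dock_large_top [([0.4911, 0.1545], 0.6, [363.0, 113.0])]
dock_medium_top [([0.4914, 0.0531], 0.9, [427.0, 113.0])]
dock_small_top [([0.5233, 0.3556], 0.79, [234.0, 92.0]), ([0.5562, -0.0397], 0.5, [490.0, 71.0])]
dock_tiny_top [([0.5325, 0.2529], 0.83, [300.0, 85.0])]
plate_large_mid [([0.3411, 0.249], 0.89, [304.0, 204.0]), ([0.4899, 0.1513], 0.74, [365.0, 114.0])]
plate_medium_mid [([0.4869, 0.0484], 0.73, [430.0, 116.0])]
plate_small_mid [([0.5176, 0.3513], 0.68, [237.0, 95.0]), ([0.4912, 0.1551], 0.61, [363.0, 113.0]), ([0.5586, -0.0396], 0.33, [490.0, 70.0])]
plate_tiny_mid [([0.5307, 0.2615], 0.92, [295.0, 86.0])]
```

View pics/w1.png

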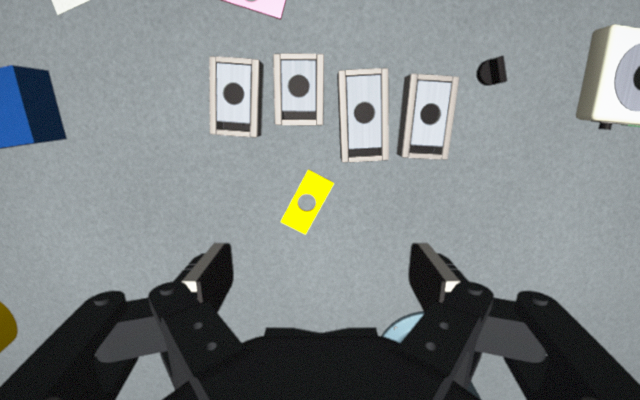

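```bash
cat >> h.py <<'E'
def plates(im,p,z=.04):
    """light bluish rectangles -> world centre, yaw (long axis), length, width"""
    a=im.astype(int); m=((a[...,2]-a[...,0]>6)&(a.min(2)>165)).astype(np.uint8)
    m=cv2.morphologyEx(m,cv2.MORPH_OPEN,np.ones((3,3)))
    out=[]
    for c in cv2.findContours(m,cv2.RETR_EXTERNAL,cv2.CHAIN_APPROX_NONE)[0]:
        if cv2.contourArea(c)<600: continue
        W=np.array([ray("wrist",q[0],z,p)[:2] for q in c],np.float32)*1000
        (x,y),(w,h),_=r=cv2.minAreaRect(W); b=cv2.boxPoints(r)
        e=max([b[1]-b[0],b[2]-b[1]],key=np.linalg.norm); e=e*np.sign(e[0])
        out.append((np.round([x,y],1).tolist(),round(float(np.arctan2(e[1],e[0])),3),round(max(w,h),1),round(min(w,h),1)))
    return out
E
python3 - <<'E'
from h import *
for i,y in enumerate([.30,.10]):
    move_ptp([.55,y,.22],down())
    im,p=snap("wrist",f"d{i}")
    for o in plates(im,p): print(o)
    for n in ["dock_small_top","dock_tiny_top"] if i==0 else ["dock_large_top","dock_medium_top"]: print(n,tip("wrist",n,.04,p,1))
    P=im[60:330:1]; print(np.median(im[100:300,150:500].reshape(-1,3),0))
print(read_time_s(),read_qpos())
E
```

```text
([491.2, 48.6], -0.046, 97.0, 51.4)
([492.5, 153.5], 0.058, 108.3, 51.1)
([521.0, 357.3], -0.076, 85.4, 51.3)
([531.7, 255.8], -0.008, 73.1, 51.2)
dock_small_top [([0.5205, 0.3549], 0.64, [270.0, 209.0])]
dock_tiny_top [([0.5319, 0.2538], 0.73, [364.0, 199.0])]
[144. 151. 153.]
([491.1, 47.5], -0.042, 98.0, 52.1)
([492.1, 152.8], 0.056, 110.1, 52.0)
([521.1, 357.2], -0.078, 86.0, 52.4)
([531.3, 255.4], -0.004, 73.6, 51.8)
dock_large_top [([0.4903, 0.1511], 0.84, [277.0, 235.0])]
dock_medium_top [([0.4904, 0.0531], 0.79, [366.0, 235.0])]
[164. 172. 174.]
6.65 [-0.86886203  0.29109235  0.71565006  1.87575583 -0.21918991  1.0536412
 -1.63015284]
```

View pics/d0.png

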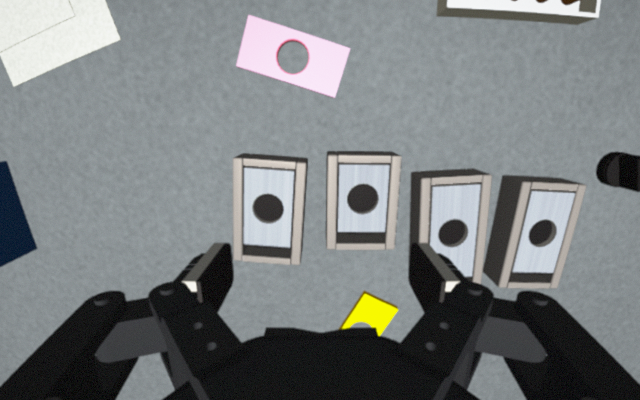

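```bash
cat >> h.py <<'E'
D={"large":(.4922,.1529,.057,.110),"medium":(.4911,.0478,-.044,.098),"small":(.521,.3573,-.077,.086),"tiny":(.5315,.2556,-.006,.074)}
def at(n,d,z):
    x,y,w,L=D[n]; return [x+d*np.cos(w),y+d*np.sin(w),z]
def press(n,d,ztip,fmax=14,zhi=.055):
    """closed fingers at dock-x d (from dock middle): go down until tip at ztip or force fmax"""
    q=down(D[n][2]); move_ptp(at(n,d,zhi+.019+.02),q); movel(at(n,d,zhi+.019),q,.1); f0=read_ft_force()[2]; z=zhi; f=0
    log=[]
    while z>ztip:
        z-=.002; movel(at(n,d,z+.019),q,.04); f=read_ft_force()[2]-f0; log.append(round(float(f),1))
        if abs(f)>fmax: break
    print(n,"tip z",round(z,4),log)
    movel(at(n,d,.055+.019),q,.2)
E
python3 - <<'E'
from h import *
move_gripper(0,40)
press("large",-.055,.040-.026)
move_ptp([.55,.2,.26],down()); im,p=snap("wrist","t0"); print(read_time_s())
E
```

```text
large tip z 0.013 [-0.7, -0.4, 0.3, 0.3, -0.3, -0.4, -0.8, 0.2, -0.3, 0.3, -0.0, -0.4, -1.1, -1.7, 0.2, -0.9, -1.0, -0.4, -1.6, -0.5, 3.1]
15.05
```

View pics/t0.png

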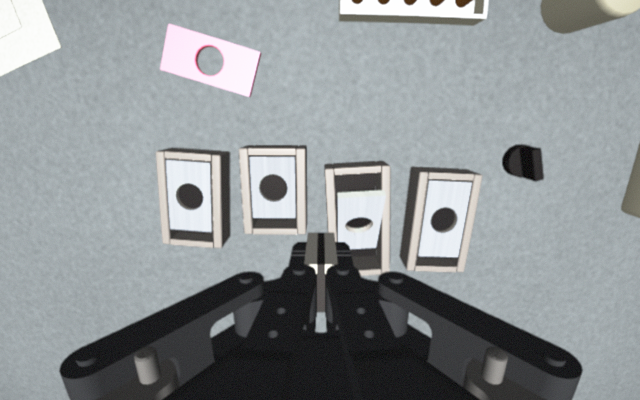

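```bash
sed -i 's/z-=.002; movel(at(n,d,z+.019),q,.04)/z-=.003; movel(at(n,d,z+.019),q,.06)/; s/fmax=14,zhi=.055/fmax=8,zhi=.044/' h.py
cat >> h.py <<'E'
def tilted(n,im,p,sgn=-1):
    """corners of the light plate nearest dock n -> PnP: centre of top face, tilt, corners"""
    x,y,w,L=D[n]; a=im.astype(int); m=((a[...,2]-a[...,0]>3)&(a.min(2)>150)).astype(np.uint8)
    m=cv2.morphologyEx(m,cv2.MORPH_OPEN,np.ones((3,3))); c0=proj("wrist",[x,y,.04],p)[0]; best=None
    for c in cv2.findContours(m,cv2.RETR_EXTERNAL,cv2.CHAIN_APPROX_NONE)[0]:
        if cv2.contourArea(c)<400: continue
        d=-cv2.pointPolygonTest(c,tuple(map(float,c0)),True)
        if best is None or d<best[0]: best=(d,c)
    h=cv2.convexHull(best[1])
    from scipy.optimize import least_squares
    pts=h[:,0].astype(float)
    Rw=R.from_euler('z',w)
    def pose(v): # v: dx along dock, dy, dz(top centre rel rim), tilt, yaw err
        Rm=R.from_euler('z',w+v[4])*R.from_euler('y',-v[3]); C=np.array([x,y,.04])+Rw.apply([v[0],v[1],v[2]]); return Rm,C
    # area-overlap by signed distance of dense model outline to hull
    u=np.linspace(-1,1,41); o=np.ones(41)
    E=np.concatenate([np.c_[u,o],np.c_[u,-o],np.c_[o,u],np.c_[-o,u]])*[L/2,.026]
    def cost(v):
        Rm,C=pose(v); q=proj("wrist",Rm.apply(np.c_[E,0*E[:,0]])+C,p)
        hc=h.astype(np.float32)
        r=[cv2.pointPolygonTest(hc,tuple(map(float,k)),True) for k in q]
        return np.r_[r,[v[4]*300]]
    best=min((least_squares(cost,[0,0,z0,t,0],diff_step=1e-3,x_scale=[.01,.01,.01,.1,.05],loss='soft_l1') for t,z0 in((.6,.003),(.4,.002))),key=lambda s:s.cost)
    Rm,C=pose(best.x); return best.x.round(4),round(best.cost,1),Rm,C
E
python3 - <<'E'
from h import *
for n in ["medium","tiny","small"]: press(n,-D[n][3]/2,.040-.034)
for i,y in enumerate([.10,.31]):
    move_ptp([.47,y,.28],down()); im,p=snap("wrist",f"t{i+1}"); print(read_time_s())
    for n in (["large","medium"],["tiny","small"])[i]: print(n,*tilted(n,im,p)[:2])
E
```

```text
medium tip z 0.014 [-0.9, -0.6, -0.7, -1.0, -1.3, -0.1, -1.4, -0.9, 3.9, 28.7]
tiny tip z 0.023 [-0.3, 0.9, 1.5, 1.8, 1.1, 0.3, 14.6]
small tip z 0.02 [0.4, 0.3, 1.8, 2.0, 1.1, 0.6, 0.6, 10.1]
27.0167
large [ 1.4754 -2.9374 -4.0845  1.8829 -0.    ] 0.0
medium [ 1.1933  1.9799 -3.1421  1.8881 -0.    ] 0.0
27.9167
tiny [ 0.5723  0.1175 -1.2954  1.9003 -0.    ] 0.0
small [ 1.7339  4.5324 -5.176   1.8709 -0.    ] 0.0
```

View pics/t1.png

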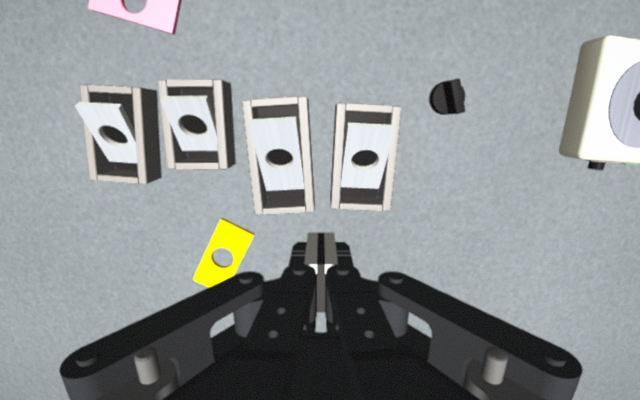

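```bash
python3 - <<'E'
s=open('h.py').read()
s=s.replace("return np.r_[r,[v[4]*300]]","qh=cv2.convexHull(q.astype(np.float32)); r2=[cv2.pointPolygonTest(qh,tuple(map(float,k)),True) for k in pts]\n        return np.r_[r,r2,[v[4]*100,(v[3]-.6)*10]]")
s=s.replace("loss='soft_l1')","bounds=([-.03,-.01,-.02,0,-.1],[.03,.01,.03,.8,.1]))")
open('h.py','w').write(s)
E
cat > fit.py <<'E'
from h import *
import sys
for i,y in enumerate([.10,.31]):
    im,p=snap("wrist",f"t{i+3}")if 0 else (cv2.imread(f"pics/t{i+1}.png")[...,::-1],None)
    T=camera_params("wrist"); M=np.array(T["camera_from_world"])
    Tc=np.linalg.inv(M); 
    if i==0: Tc[1,3]+=.10-.31   # camera pose now is that of the second view
    p=dict(T); p["camera_from_world"]=np.linalg.inv(Tc)
    for n in (["large","medium"],["tiny","small"])[i]: print(n,*tilted(n,im,p)[:2])
E
python3 fit.py
```

```text
large [ 0.03   -0.01   -0.02    0.8    -0.0727] 1914184.3
medium [ 0.03    0.01   -0.02    0.8     0.0853] 1968885.8
tiny [ 0.03   -0.01    0.03    0.8    -0.0664] 1446367.0
small [ 0.03   -0.01    0.03    0.8    -0.0011] 1684756.6
```

```bash
sed -i 's/a\[...,0\]>3)&(a.min(2)>150)/a[...,0]>3)\&(a.min(2)>180)/; s/    h=cv2.convexHull(best\[1\])/    h=cv2.convexHull(best[1]); print("area",cv2.contourArea(h),best[0])/' h.py; python3 fit.py; python3 -c "
import cv2
im=cv2.imread('pics/t1.png');print(im[180,280],im[110,275],im[60,300],im[140,140])"
```

```text
area 2913.5 -16.605168099157545
large [-0.0062 -0.005  -0.0015  0.5966 -0.0092] 8.5
area 2552.5 -15.54420927658612
medium [-0.0066 -0.0058 -0.0024  0.5957 -0.0032] 7.0
area 2166.5 -20.29046630859375
tiny [-0.0069 -0.0013 -0.0048  0.6178  0.0037] 6.3
area 2439.5 -21.018157958984375
small [-0.0075  0.001  -0.0083  0.5693  0.0025] 4.5
[240 234 228] [79 81 84] [177 175 167] [214 222 226]
```

```bash
cat >> h.py <<'E'
def dn2(yaw=0,tilt=0): return (R.from_euler('z',yaw)*R.from_euler('y',-tilt)*R.from_quat([0,1,0,0])).as_quat()
E
python3 - <<'E'
from h import *
move_ptp([.53,-.07,.25],dn2()); im,p=snap("wrist","c0"); print(tip("wrist","cap_grip",.029,p))
print(camera_params("wrist")["camera_from_world"].tolist())
move_ptp([.53,-.305,.28],dn2()); im,p=snap("wrist","m0"); print(p["camera_from_world"].tolist())
print(tip("wrist","spindle_top",.121,p),tip("wrist","hub_seat",.075,p)); print(read_time_s(),read_qpos())
E
```

```text
[([0.5599, -0.057], 0.9, [331.0, 200.0])]
[[-0.00033647146504921867, 0.9999980223439578, 0.0019601263041427795, 0.06942088532197256], [0.9643555073203816, -0.00019419116793107903, 0.2646099351699437, -0.5445882041838196], [0.2646097925017227, 0.0019792922889968465, -0.9643535348170982, 0.23713360396200525], [0.0, 0.0, 0.0, 1.0]]
[[-0.00303335331493562, 0.9999878452234131, 0.0038869233469732705, 0.3028046599066144], [0.9642103803480561, 0.0018942676535178915, 0.2651315789926154, -0.5526529669756508], [0.2651209935043383, 0.004552049592800172, -0.9642044065693646, 0.26693548552965146], [0.0, 0.0, 0.0, 1.0]]
[([0.5602, -0.3061], 0.58, [316.0, 216.0]), ([0.5444, -0.3025], 0.5, [320.0, 201.0])] [([0.5565, -0.3064], 0.59, [316.0, 200.0])]
31.9083 [ 1.30464866  0.537886   -1.15185042  1.62366906  0.50454564  1.31437456
  1.64956041]
```

View pics/m0.png

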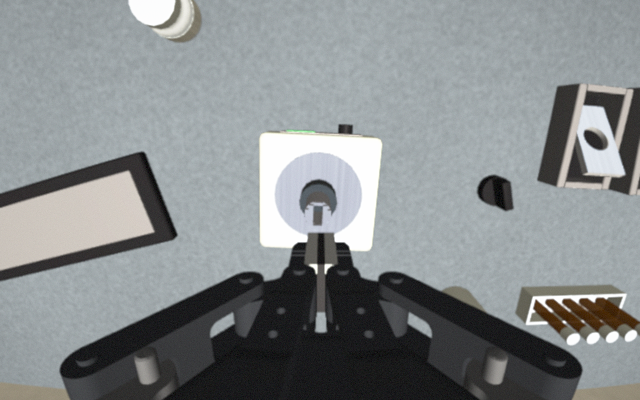

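View pics/c0.png

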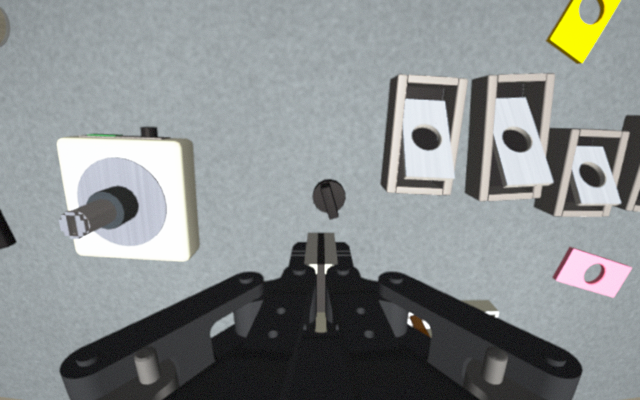

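```bash
python3 - <<'E'
from h import *
p=camera_params("wrist")
im=cv2.imread("pics/m0.png")[...,::-1].astype(int)
m=((im.min(2)>195)).astype(np.uint8); m[255:]=0;m[:100]=0;m[:,:230]=0;m[:,420:]=0
c=max(cv2.findContours(m,cv2.RETR_EXTERNAL,cv2.CHAIN_APPROX_NONE)[0],key=cv2.contourArea)
for z in (.045,):
    W=np.array([ray("wrist",q[0],z,p)[:2] for q in c],np.float32)*1000; print(cv2.minAreaRect(W))
# hub disc plate? zoom crop
cr=im[120:260,240:400].astype(np.uint8)[...,::-1]; cv2.imwrite("pics/m0c.png",cv2.resize(cr,None,fx=4,fy=4,interpolation=cv2.INTER_CUBIC))
E
```

```text
((557.4229736328125, -303.93719482421875), (146.68795776367188, 149.53175354003906), 87.55073547363281)
```

View pics/m0c.png

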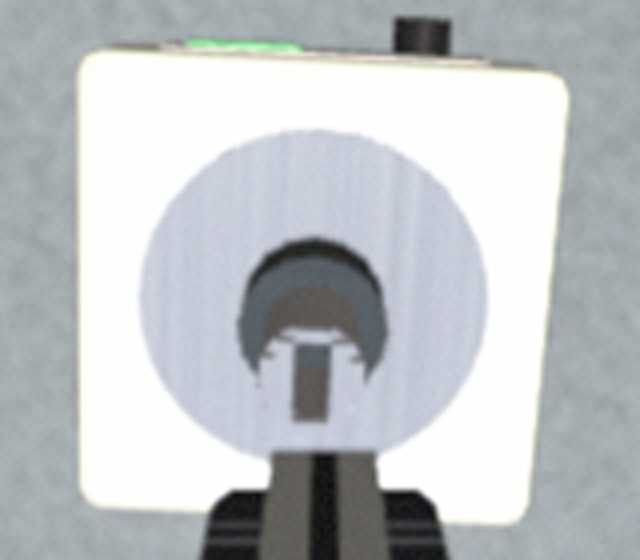

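```bash
cat >> h.py <<'E'
E_=.033; UP=.007; TH=.6
def gpose(n,back=0,dx=0):
    """TCP for the tipped plate: back = retreat along tool axis"""
    x,y,w,L=D[n]; d=.005+E_; h=.006+UP+back
    X=-.005+d*np.cos(TH)-h*np.sin(TH); Z=.03+d*np.sin(TH)+h*np.cos(TH)
    return [x+X*np.cos(w),y+X*np.sin(w),Z],dn2(w,TH)
def grab(n):
    move_gripper(.068,80)
    P,q=gpose(n,.08); move_ptp(P,q); P,q=gpose(n); movel(P,q,.12)
    move_gripper(.04,80); print(n,"gap",read_finger_gap(),"F",read_grasp_force())
    movel([P[0],P[1],P[2]+.09],q,.12)
SP=np.array([.559,-.3042])
def hover(n,z,dx=0,dy=0,yaw=0):
    """TCP so that the plate centre is over SP at mid height z (nominal in-hand offset)"""
    return [SP[0]+dx+E_*np.cos(yaw),SP[1]+dy+E_*np.sin(yaw),z+UP],dn2(yaw)
E
python3 - <<'E'
from h import *
grab("large")
P,q=hover("large",.17); move_ptp([P[0]-.1,-.1,.25],q); print("gap",read_finger_gap())
move_ptp(P,q); im,p=snap("wrist","h0"); print("gap",read_finger_gap(),read_eef_pos(),read_time_s())
print(tip("wrist","plate_large_mid",.17,p),tip("wrist","spindle_top",.121,p))
E
```

```text
large gap 0.049933502112014305 F 82.23259806632996
gap 0.04952422728476146
gap 0.049725066348127095 [ 0.5929806  -0.30103316  0.17754479] 38.7167
[] [([0.5576, -0.3057], 0.89, [314.0, 171.0])]
```

View pics/h0.png

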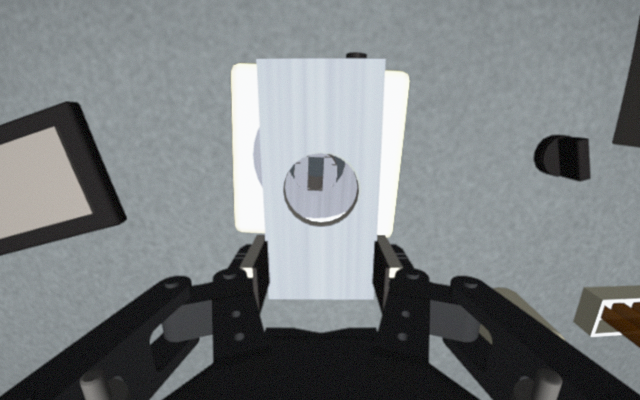

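```bash
python3 - <<'E'
from h import *
p=camera_params("wrist"); print(read_eef_pos())
print("hole",ray("wrist",[321,187.5],.1745,p),"slot",ray("wrist",[316,173.5],.121,p))
im=cv2.imread("pics/h0.png"); g=cv2.cvtColor(im,cv2.COLOR_BGR2GRAY)
cv2.imwrite("pics/h0c.png",cv2.resize(im[120:250,240:400],None,fx=4,fy=4,interpolation=cv2.INTER_CUBIC))
E
```

```text
[ 0.59304706 -0.30134847  0.17806356]
hole [ 0.55581157 -0.3014705   0.1745    ] slot [ 0.55990184 -0.30426774  0.121     ]
```

View pics/h0c.png

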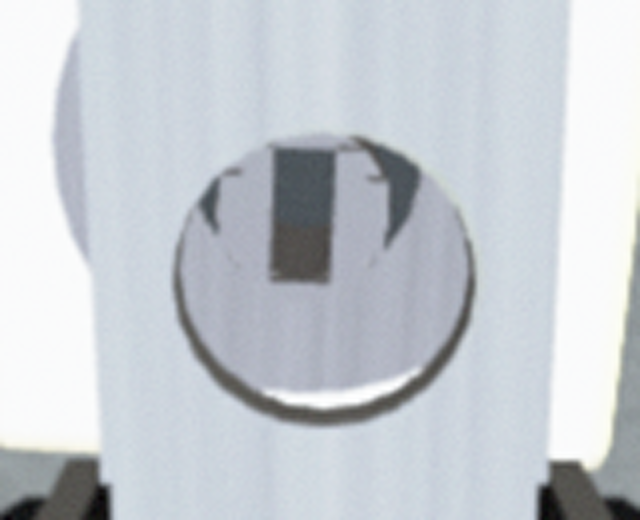

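```bash
cat >> h.py <<'E'
SP=np.array([.5600,-.3046])
def eef(): return np.mean([read_eef_pos() for _ in range(4)],0)
def goto(P,q,speed=.12,n=2):
    P=np.array(P); c=P.copy()
    for _ in range(n):
        movel(c,q,speed); pause(.1); e=P-eef(); c=c+np.clip(e,-.006,.006); 
    return c-P   # command bias
def lower(P,q,z1,bias,step=.004,fmax=8,speed=.06):
    f0=np.array(read_ft_force()); z=P[2]; log=[]
    while z>z1+1e-6:
        z=max(z-step,z1); movel([P[0]+bias[0],P[1]+bias[1],z+bias[2]],q,speed); f=np.array(read_ft_force())-f0; log.append(f.round(0).astype(int).tolist())
        if abs(f[2])>fmax: break
    print("lowered to",round(z,4),log[-6:],"max",np.abs(log).max(0)); return z
E
python3 - <<'E'
from h import *
P,q=hover("large",.135); P[0]+=.0023
b=goto(P,q); print("bias",b,"tcp-goal",eef()-P)
z=lower(P,q,.079+UP-.001,b); print(eef(),read_finger_gap(),read_time_s())
im,p=snap("wrist","s0")
E
```

```text
bias [-0.00011849  0.0001751  -0.00039622] tcp-goal [-3.91761186e-04  3.83978814e-05 -4.44183371e-04]
lowered to 0.085 [[-1, -1, 0], [-1, -1, 1], [0, -1, 0], [-1, -1, 0], [-3, 0, 7], [-3, 0, 10]] max [ 3  1 10]
[ 0.59602194 -0.30486279  0.08703412] 0.04960583064296654 43.4583
```

View pics/s0.png

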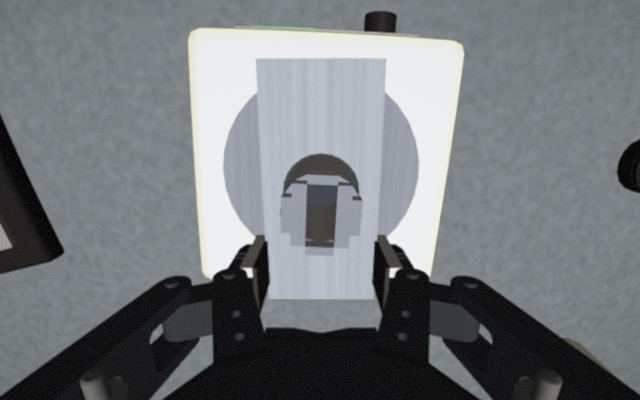

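```bash
cat >> h.py <<'E'
def inhand(tag):
    """hole centre relative to TCP (tool yaw 0, plate over bare bench)"""
    e=eef(); im,p=snap("wrist",tag); g=cv2.GaussianBlur(im.min(2),(3,3),0); best=None
    for t in (165,175,185,195):
        cs,_=cv2.findContours((g<t).astype(np.uint8),cv2.RETR_LIST,cv2.CHAIN_APPROX_NONE)
        for c in cs:
            a=cv2.contourArea(c)
            if 2500<a<6500:
                (u,v),(r1,r2),_=cv2.fitEllipse(c); s=abs(u-321)+abs(v-189)
                if s<60 and min(r1,r2)/max(r1,r2)>.8 and (best is None or s<best[0]): best=(s,u,v,r1,r2,t)
    print("inhand",best and np.round(best,1),"gap",read_finger_gap())
    if best is None: return None
    H=ray("wrist",best[1:3],e[2]-UP+.004,p); print("rel",(H-e).round(4)); return (H-e)[:2]
def release(P):
    move_gripper(.072,80); e=eef(); movel([e[0],e[1],.26],None,.2)
def fetch(n,k,check=False):
    grab(n); P,q=hover(n,.135); move_ptp([.47,-.13,.26],q); pause(.15); rel=inhand("ih_"+n); return rel
def place(n,k,rel):
    zc=.079+.008*k; P=[SP[0]-rel[0],SP[1]-rel[1],.135+UP]; q=dn2(0)
    move_ptp([P[0],P[1],.19],q); b=goto(P,q); g=read_finger_gap(); z=lower(P,q,zc+UP-.001,b); print("gap",g,read_finger_gap(),"t",read_time_s()); return z
E
python3 - <<'E'
from h import *
release(None); im,p=snap("wrist","r0"); print(read_time_s())
print(fetch("medium",1)); print(read_time_s())
E
```

```text
44.9333
medium gap 0.0498751387512891 F 82.33290195465088
inhand [  1.5 320.4 189.9  72.7  75.4 195. ] gap 0.050108545922842765
rel [-0.0363 -0.0004 -0.003 ]
[-0.03629773 -0.00037024]
50.4583
```

```bash
python3 -c "
import cv2,numpy as np
a=cv2.imread('pics/r0.png');b=cv2.imread('pics/ih_medium.png');cv2.imwrite('pics/cmp1.png',cv2.resize(np.hstack([a,b]),(800,250),interpolation=cv2.INTER_AREA))"
```

```text
(no output)
```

View pics/cmp1.png

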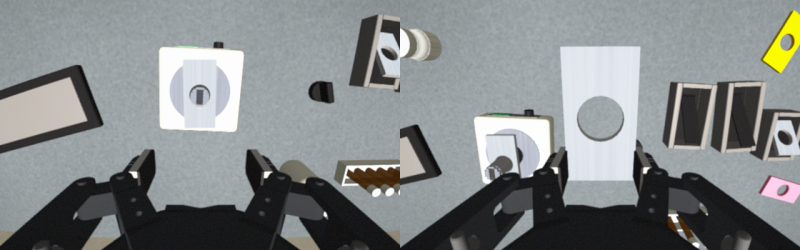

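```bash
python3 - <<'E'
from h import *
z=place("medium",1,[-.0360,-.0002]); t=.079+.008+UP
if abs(z-t)<.004:
    release(None); snap("wrist","r1"); r=fetch("small",2); print(read_time_s())
    if r is not None and abs(r[0]+.036)<.003 and abs(r[1])<.002:
        z=place("small",2,r); snap("wrist","s2")
else: snap("wrist","s1")
E
python3 -c "
import cv2,numpy as np,os
L=[cv2.imread(f'pics/{n}.png') for n in ('r1','s2','s1','ih_small') if os.path.exists(f'pics/{n}.png')][:2]
cv2.imwrite('pics/cmp2.png',cv2.resize(np.hstack(L),(800,int(500/len(L))),interpolation=cv2.INTER_AREA))"
```

```text
lowered to 0.094 [[-1, 0, -1], [1, 0, -2], [0, 0, -1], [0, 1, -1], [1, 0, 1], [-2, 1, 14]] max [ 2  1 14]
gap 0.04958277917487184 0.04948707055127649 t 55.3667
small gap 0.049815460971480964 F 82.32566356658936
inhand [  3.1 319.7 190.8  72.1  74.9 195. ] gap 0.04995172489247431
rel [-0.0359 -0.0007 -0.003 ]
63.4417
lowered to 0.102 [[-1, 0, 1], [0, 0, 1], [0, -1, 1], [0, 0, 2], [1, 0, 4], [-2, 0, 12]] max [ 2  1 12]
gap 0.04948090326079491 0.04957363107536332 t 67.8417
```

View pics/cmp2.png

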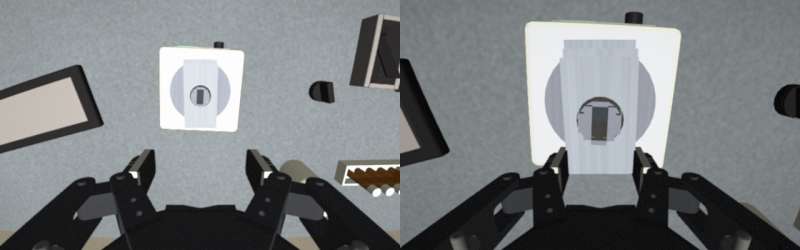

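```bash
python3 - <<'E'
from h import *
release(None); r=fetch("tiny",3); print(read_time_s())
if r is not None and abs(r[0]+.036)<.003 and abs(r[1])<.002:
    z=place("tiny",3,r)
    if abs(z-(.079+.024+UP))<.004:
        release(None); snap("wrist","r3"); move_gripper(0,40)
        move_ptp([.47,.20,.25],down()); snap("wrist","e0"); print(read_time_s())
E
python3 -c "
import cv2,numpy as np,os
a=cv2.imread('pics/r3.png')[100:300,200:520];b=cv2.imread('pics/e0.png')[0:240]
cv2.imwrite('pics/cmp3.png',np.vstack([np.pad(a,((0,0),(0,320),(0,0))),b]))"
```

```text
tiny gap 0.04976014963420097 F 82.00111269950867
inhand [  2.5 320.2 190.7  72.3  74.9 195. ] gap 0.04936092178974328
rel [-0.036  -0.0005 -0.003 ]
75.25
lowered to 0.11 [[0, -1, 0], [-1, -1, 0], [-1, -1, -1], [0, -1, 0], [-1, 0, 4], [-5, 1, 15]] max [ 5  1 15]
gap 0.049131537895235826 0.04946145710217881 t 79.15
84.3667
```

View pics/cmp3.png

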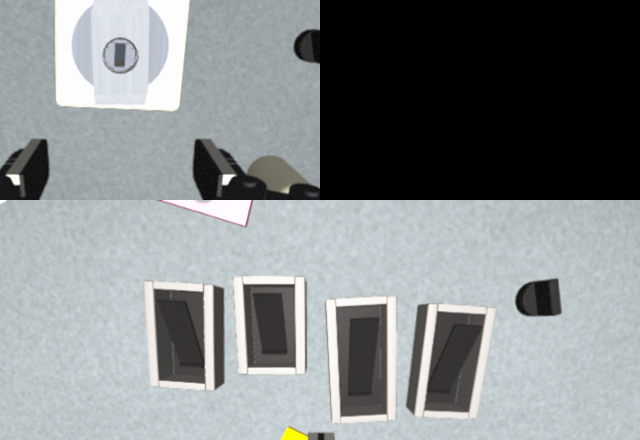

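```bash
python3 - <<'E'
from h import *
for n in ["small","tiny","large","medium"]: press(n,D[n][3]/2-.018,.0295,fmax=16,zhi=.062)
move_ptp([.47,.20,.25],down()); snap("wrist","e1")
move_ptp([.53,-.07,.25],dn2()); im,p=snap("wrist","c1"); print(tip("wrist","cap_grip",.029,p),read_time_s())
E
python3 -c "
import cv2,numpy as np,os
a=cv2.imread('pics/e1.png')[50:240];b=cv2.imread('pics/c1.png')[0:240]
cv2.imwrite('pics/cmp4.png',np.vstack([a,b]))"
```

```text
small tip z 0.029 [0.4, 1.9, -0.3, 1.2, 0.5, -0.6, -0.3, 1.4, 0.3, 2.4, 16.0]
tiny tip z 0.029 [0.4, -0.2, -0.0, 0.5, -0.0, 0.1, -0.4, 0.4, 1.0, 3.6, 17.4]
large tip z 0.029 [-0.6, 0.4, 0.3, -0.7, 0.3, 1.1, 0.1, -0.4, -0.4, 2.2, 19.5]
medium tip z 0.029 [-0.5, 0.9, -0.2, 0.3, -0.9, 0.2, -1.5, -0.1, -0.1, 3.0, 21.6]
[([0.5604, -0.0577], 0.56, [330.0, 200.0])] 104.4167
```

View pics/cmp4.png

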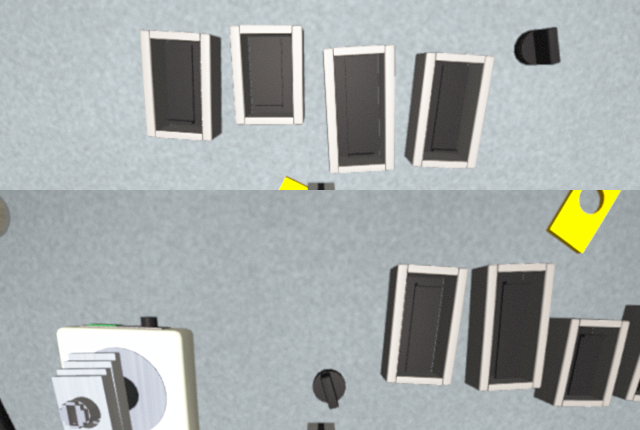

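```bash
python3 - <<'E'
from h import *
move_ptp([.6275,-.0577,.15],dn2()); pause(.1); im,p=snap("wrist","c2"); print(eef(),tip("wrist","cap_grip",.029,p),tip("wrist","cap",.0,p))
c=proj("wrist",[.5604,-.0577,.042],p)[0]; print(c)
g=cv2.cvtColor(im,cv2.COLOR_RGB2GRAY); u,v=map(int,c); s=g[max(v-36,0):v+38:2,u-38:u+38:2]
print(max(v-36,0),u-38); print("\n".join(" ".join(f"{k:3d}" for k in r) for r in s))
E
```

```text
[ 0.62785549 -0.05800227  0.15233614] [([0.5613, -0.0599], 0.85, [318.0, 117.0])] [([0.5612, -0.0585], 0.8, [320.0, 117.0])]
[320.61266298 115.7666381 ]
79 282
152 151 151 155 157 159 157 156 155 146 147 149 153 153 155 159 158 158 156 159 157 159 157 157 156 158 155 152 155 153 153 156 162 168 168 162 160 152
151 147 150 153 158 158 156 156 156 153 151 146 152 156 155 159 160 157 154 155 156 152 155 155 154 160 159 158 154 151 156 157 164 166 165 160 156 150
153 155 152 156 155 156 152 152 153 154 149 151 153 157 156 161 160 157 156 154 155 153 153 155 158 160 158 159 157 153 157 161 159 164 162 158 151 146
157 154 153 155 157 153 151 151 153 153 155 152 152 155 157 160 158 161 157 161 154 152 150 155 160 163 157 156 156 157 157 159 158 158 160 159 154 146
159 152 156 156 153 157 155 153 155 157 156 152 152 157 159 156 155 145 156 162 155 149 151 152 161 163 156 154 151 154 156 156 157 154 156 155 151 150
157 160 159 157 155 154 154 150 156 155 155 154 152 151 137 121  76  62  90 145 152 151 153 153 155 159 155 151 146 149 157 158 158 157 152 153 157 154
158 159 158 159 161 159 154 
[... 3983 characters left out ...]
 157 157 157 154 148 151 155 156 156 157 154 155 161 157 154 151 150 148 154 151 149 154 153
150 153 153 159 157 157 158 161 158 163 162 161 160 161 159 161 156 156 156 155 153 155 153 156 154 154 150 153 154 153 150 149 155 154 150 148 150 153
155 154 154 156 157 156 158 157 153 158 160 163 160 162 158 161 155 155 151 152 152 150 154 154 151 151 150 150 152 156 151 152 156 159 154 150 156 151
159 159 155 157 158 160 156 154 158 154 160 160 160 160 163 163 160 155 154 156 153 151 150 155 152 151 150 152 154 154 158 157 153 156 159 157 159 156
157 155 156 157 158 161 157 159 160 157 160 161 160 160 166 165 161 156 158 156 154 150 149 155 153 153 150 150 153 158 160 156 159 156 157 162 164 160
```

```bash
python3 - <<'E'
from h import *
p=camera_params("wrist"); C=ray("wrist",[318.7,115.3],.042,p); print("cap",C)
yaw=.285; q=dn2(yaw)
move_gripper(.035,60)
move_ptp([C[0],C[1],.10],q); b=goto([C[0],C[1],.075],q); print(b)
movel([C[0]+b[0],C[1]+b[1],.039+b[2]],q,.08); print(eef()-[C[0],C[1],.039],read_ft_force())
move_gripper(0,60); print("gap",read_finger_gap(),read_grasp_force())
movel([C[0],C[1],.22],q,.15); print("gap",read_finger_gap())
T=[SP[0]+.067,SP[1],.23]; q=dn2(-.043)
move_ptp([.55,-.18,.25],q); move_ptp(T,q); pause(.2); im,p=snap("wrist","k0"); print("gap",read_finger_gap(),eef(),read_time_s())
c=proj("wrist",[*SP,.121],p)[0]; print(c)
g=cv2.cvtColor(im,cv2.COLOR_RGB2GRAY); u,v=map(int,c); s=g[v-30:v+32:2,u-30:u+32:2]
print(v-30,u-30); print("\n".join(" ".join(f"{k:3d}" for k in r) for r in s))
E
```

```text
cap [ 0.56010592 -0.05987136  0.042     ]
[-1.48654567e-04  5.97708576e-05 -2.66018912e-04]
[-0.00039657  0.00034715 -0.00076779] [-0.24515421 -0.39678005  0.19230412]
gap 0.011022910686996451 60.260725021362305
gap 0.010886278992634304
gap 0.010617940891760456 [ 0.62729652 -0.30238466  0.23085869] 110.7083
[313.33101874 116.20930477]
86 283
196 195 191 193 198 195 198 199 199 194 193 191 193 190 191 194 193 191 195 199 202 197 193 191 196 196 196 190 193 197 198
194 190 191 193 196 194 198 200 198 196 192 190 194 191 190 191 192 192 195 198 201 200 189 193 198 195 195 192 192 196 197
195 195 190 193 200 194 196 201 197 195 189 195 195 191 192 191 195 193 193 198 201 199 193 192 198 195 196 190 192 199 195
194 196 191 191 194 196 196 203 201 195 191 193 195 193 189 194 192 189 197 198 201 200 196 191 199 194 197 189 193 197 195
196 195 191 192 199 195 196 198 198 193 193 193 192 193 192 191 195 191 193 198 201 200 192 193 196 192 195 192 193 198 196
192 195 192 192 193 197 196 199 199 194 191 192 190 186 184 185 180 190 188 198 199 200 191 194 197 195 197 192 195 197 197
194 196 189 
[... 2387 characters left out ...]
 152 141 121 121 111 105 121 134 157 136 139 185 194 194 193 194 194 191 195 199
176 191 197 193 187 193 195 195 199 198 197 184 149 154 154 142 134 144 133 132 178 200 200 191 191 194 195 196 193 193 195
172 192 196 194 187 191 196 196 200 201 197 195 192 187 183 179 174 182 181 191 196 202 201 191 193 196 194 196 193 195 196
173 192 197 193 189 190 196 196 200 201 199 193 194 192 188 191 191 193 190 190 194 201 198 191 193 195 194 197 193 197 193
168 191 199 194 189 190 196 192 200 200 197 194 192 194 190 191 193 190 190 189 194 204 201 191 191 199 195 194 191 196 195
170 189 195 196 190 188 198 195 199 198 198 192 192 192 188 190 194 191 189 192 192 201 205 192 192 193 196 194 196 195 195
```

```bash
python3 - <<'E'
from h import *
S=ray("wrist",[313,115],.121,camera_params("wrist")); print("S",S); q=dn2(-.043)
P=[S[0]-.0004,S[1]+.0005,.172]
move_ptp([P[0],P[1],.19],q); b=goto(P,q,n=3); print("bias",b,eef()-P,"gap",read_finger_gap())
z=lower(P,q,.1455,b,step=.0025,fmax=9,speed=.04); print(eef(),read_ft_force(),read_finger_gap(),read_time_s())
E
```

```text
S [ 0.55896768 -0.30542888  0.121     ]
bias [-2.87571394e-05 -3.14014703e-05 -2.42987714e-05] [-9.62403156e-05  1.31119608e-04 -2.04910790e-04] gap 0.01067306567224909
lowered to 0.1455 [[0, -1, 1], [0, 0, 0], [0, -1, 0], [0, 0, 0], [-3, -2, 5], [-6, 1, 11]] max [ 6  2 11]
[ 0.55898863 -0.30506188  0.14836432] [-5.24272177  1.53957504 10.20982024] 0.010733821772659694 114.975
```

```bash
python3 - <<'E'
from h import *
q=dn2(-.043); move_gripper(.03,60); e=eef(); print(e); X,Y=.5590,-.3050
movel([X,Y,.20],q,.15); move_gripper(0,60)
P=[X,Y,.178]; b=goto(P,q); lower(P,q,.166,b,step=.002,fmax=10,speed=.04); print("press eef",eef(),read_ft_force())
movel([X,Y,.20],q,.15); snap("wrist","k1")
print(np.round(inverse_kinematics([X,Y,.149],dn2(-.043+np.pi/2)),2),np.round(inverse_kinematics([X,Y,.149],dn2(-.043-np.pi/2)),2),np.round(read_qpos(),2),read_time_s())
E
```

```text
[ 0.55833086 -0.30498315  0.14501002]
lowered to 0.168 [[0, 0, 1], [0, 0, 0], [1, 0, 0], [1, 0, 3], [-4, 1, 10]] max [ 4  1 10]
press eef [ 0.55951491 -0.30500272  0.17021182] [-4.05358156  1.20711366 10.40599227]
[-0.44  0.98  1.37  1.75 -1.01  1.3  -2.01] [ 0.97  0.57 -0.71  1.69  0.41  1.04  0.09] [ 1.2   0.65 -1.06  1.64  0.6   1.21  1.54] 118.6667
```

```bash
python3 - <<'E'
from h import *
X,Y=.5590,-.3050; q=dn2(-.043)
move_gripper(.03,40); b=goto([X,Y,.17],q); movel([X+b[0],Y+b[1],.149+b[2]],q,.06); print(eef()); move_gripper(0,40); print("gap",read_finger_gap())
f0=np.array(read_ft_force()); t0=np.array(read_ft_torque())
for k in range(1,10):
    move_ptp([X,Y,.149],dn2(-.043-k*np.pi/18)); print(k,(eef()-[X,Y,.149]).round(4),(read_ft_force()-f0).round(1),(read_ft_torque()-t0).round(2),round(read_finger_gap(),4))
pause(.2); print(R.from_quat(read_tcp_rot()).as_euler('zyx').round(3)); e=eef(); print(read_time_s())
E
```

```text
[ 0.55842031 -0.30472842  0.14779392]
gap 0.011045218538412473
1 [-0.     -0.0001  0.0001] [ 0.1  0.2 -0.7] [-0.05  0.    0.03] 0.0111
2 [-0.0001 -0.     -0.    ] [-0.7  0.4  1.2] [0.06 0.03 0.05] 0.0111
3 [-0.0001  0.     -0.    ] [-1.1  0.8  0.3] [0.07 0.   0.07] 0.0111
4 [-0. -0. -0.] [-0.5  0.6  1.2] [0.04 0.   0.04] 0.0107
5 [-0.  0. -0.] [-0.9  0.5 -0.6] [0.04 0.01 0.04] 0.0117
6 [-0.  0. -0.] [-0.3  0.8 -0.2] [ 0.03 -0.01  0.02] 0.0111
7 [-0.      0.     -0.0001] [0.1 0.5 0.4] [0.06 0.05 0.04] 0.0113
8 [-0.  0. -0.] [-0.   0.8  0.2] [-0.02  0.   -0.01] 0.0113
9 [-0.0001  0.     -0.0001] [-0.2  0.9  0. ] [ 0.04 -0.    0.05] 0.011
[-1.531 -0.    -3.141]
123.3833
```

```bash
python3 - <<'E'
from h import *
X,Y=.5590,-.3050; q=dn2(-.043-np.pi/2)
move_gripper(.03,40); movel([X,Y,.25],q,.15)
move_ptp([X+.067,Y,.26],dn2(-.043)); pause(.2); im,p=snap("wrist","k2"); c=proj("wrist",[X,Y,.151],p)[0]; print(c)
g=cv2.cvtColor(im,cv2.COLOR_RGB2GRAY); u,v=map(int,c); s=g[v-33:v+34:3,u-36:u+37:3]
print("\n".join(" ".join(f"{k:3d}" for k in r) for r in s)); print(tip("wrist","cap_grip",.138,p,1),read_time_s())
E
```

```text
[316.76298447 117.04507196]
203 189 198 220 219 222 224 224 225 218 220 217 218 220 222 223 222 219 223 221 219 221 211 186 188
191 189 189 219 220 219 223 222 223 219 221 219 220 220 221 224 224 220 222 222 222 222 210 185 185
189 189 194 219 222 220 224 222 224 220 216 193 179 195 218 222 224 219 224 220 222 223 211 184 187
191 191 189 218 221 217 223 225 219 107  79  67  69  71  73  89 190 219 224 222 220 222 211 186 187
192 190 189 220 221 219 225 180  71  71  74  72  73  74  71  74  73 125 221 220 219 221 213 183 185
192 189 190 218 221 219 173  67  73  71  74  72  76  71  74  72  72  71 114 224 219 223 212 182 186
192 187 187 216 222 206  74  71  70  71  74  74  71  75  70  76  77  77  74 174 219 222 218 187 187
189 188 188 217 223 112  71  69  71  73  72  73  76  72  75  76  74  74  76  74 217 223 218 187 189
192 189 187 213 168  55  50  49  49  52  52  55  52  53  54  53  56  57  60  56 126 223 215 185 185
190 189 188 200  59  66  63  66  68  65  68  65  62  62  66  61  67  66  65  67  58 213 217 185 186
191 189 189 198  58  67  66  73  70  69  70  70  71  69  69  67  66  66 
[... 580 characters left out ...]
 69  75  72  74  73  86 221 220 222 221 185 188
193 188 186 191 220 220 216 167  66  67  73  71  70  74  71  75  72 100 214 220 220 222 220 185 190
193 187 187 191 220 222 217 222 210  94  72  68  72  74  73  78 169 222 220 221 220 222 220 184 189
191 186 190 190 218 222 216 221 224 226 215 202 147 179 209 220 226 222 220 222 218 221 221 186 190
192 187 189 191 219 223 217 222 223 225 220 218 217 219 216 218 226 221 221 220 220 221 219 187 191
221 190 184 191 218 225 215 220 222 225 219 219 216 218 218 219 225 222 220 219 219 222 220 190 192
253 196 188 195 214 223 215 219 221 224 223 218 217 220 219 219 226 222 220 218 219 221 221 190 192
[([0.5593, -0.3046], 0.96, [318.0, 117.0])] 126.0917
```

The bar now lies exactly across the slot and is centred on the spindle, so the cap is seated and locked. The robot is touching nothing.

```bash
python3 -c "
from bench import *
print(sign_off())"
```

```text
the job is handed in; nothing more can be done
None
```

The job is handed in at about 126 s: all four plates are on the spindle, longest at the bottom, the cap is seated and turned a quarter turn to lock, and the cradles are flat; I didn't pull-test the lock, and I viewed 16 pictures, two over the limit of 14.

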